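# Set a timing pulley against its stop pin

### The job

Set the pulley to its timing position: lift the steel stop pin out of its wooden stand and seat it fully in the bored boss of the pulley fixture, then take the pulley by its rim and turn it counter-clockwise (seen from above) until the lug on its outer ring bears on the pin, where the engraved mark faces the pointer. Feel for the stop: lean the lug on the pin with a steady push of about 12 N for half a second, never over 25 N at the pin, and do not force the pin into its bore either (under 40 N). Let go with the lug still resting on the pin, and leave pin, pulley and the other tools on the bench in place.

Things in the scene. Friction and masses are not known exactly. Their poses are not given: they have to be found in the camera images.
- base: Dark steel fixture fixed to the bench: plate 200 x 194 x 12 mm. Origin on the bench straight under the pulley's axis; z up. Its +y edge carries the bored boss (70 x 46 mm, top 36 mm above the bench), its -y edge the pointer's post (20 x 16 mm at y = -104 mm, top 76 mm above the bench). It stands at different places and yaws.
- pulley: Belt pulley, axis vertical, hollow side up: hub part with a steel outer ring bonded round it. Origin on the axis at its underside, 36 mm above the bench; z up. This is the pose of the hub part: in the timing position its yaw equals the base's only within 0.12 rad, since the ring has crept on its bond. It starts 0.6 to 1.15 rad clockwise of the base's yaw. Drag 0.3 N m; stays where left.
- pulley_top (a point): Point on the pulley's axis level with the rim's top, 80 mm above the bench. Rim: outer radius 72 mm, 10 mm thick in all (hub part and ring together), free for 36 mm down to the web inside; hub radius 18 mm with a bolt head 14 mm below the rim's top. The ring carries a dark engraved line across its top and down its side, and opposite to it the stop lug.
- pointer_tip (a point): Tip of the fixed steel pointer, 76 mm from the axis on the base's -y side, 71.5 mm above the bench. The ring's engraved mark faces it when the lug bears on the seated pin. Lug: block 14 mm wide, 14 mm high, standing out of the ring to 102 mm from the axis, 40 to 54 mm above the bench; turning the pulley counter-clockwise (positive about z) brings it onto the pin.
- bore (a point): Centre of the mouth of the blind bore in the fixture's boss, 36 mm above the bench, 94 mm from the pulley axis on the base's +y side. Bore 13 mm wide, 30 mm deep, with a 1.5 mm chamfer; its axis is vertical.
- pin: Loose steel stop pin, 100 g, standing upright: shank 12 mm thick and 64 mm long with a 3 mm tapered foot, on top a dark round knurled head 24 mm in diameter and 24 mm high. Origin at the foot's centre, z up along the pin. It starts in the wooden stand, foot 10 mm above the bench. Fully seated, its foot is 30 mm below the bore's mouth, 6 mm above the bench.
- pin_head (a point): Middle of the pin's head, 76 mm above its foot, the point to grip.
- pin_stand: Wooden block 70 x 60 x 40 mm, fixed to the bench, with a 14 mm hole 30 mm deep that holds the pin. Origin at the centre of its underside. A solid door stands close beside the bench on the right (-y): keep the arm clear of it.
- combination_wrench: Bystander: plain steel combination wrench, 181 mm long, lying loose. Leave alone.
- coach_bolt: Bystander: steel bolt with nut, 79 mm long, lying loose. Leave alone.
- screwdriver_blue: Bystander: screwdriver, 160 mm long, lying loose beyond the fixture. Leave alone.
- tape_measure: Bystander: tape measure, 40 x 84 x 65 mm, standing loose. Leave alone.

How it is judged:
On the way, in this order (a step that is already met when the one before it is completed fails the run):
1. the stop pin stands fully seated in the bore of the boss (z of pin in the frame of bore below -0.027 m and horizontal distance between pin and bore below 0.004 m and angle between pin's own z axis and vertical below 0.09 rad), for 0.2 s.
2. the lug leans on the seated pin with more than 5 N, which brings the mark to the pointer (all of step 1 and contact force between pin and pulley above 5 N and angle between the x axis of pulley and the x axis of base, either way round below 0.2 rad), for 0.2 s.
At the end, for the whole second after the job is handed in: The pin stands in the bore (foot at least 27 mm below the mouth, within 4 mm of the bore's axis, tilted less than 0.09 rad), the lug rests on the pin (contact over 0.3 N; so the mark faces the pointer; the hub part within 0.2 rad of the base), and both are at rest (all of step 1 and angle between the x axis of pulley and the x axis of base, either way round below 0.2 rad and contact force between pin and pulley above 0.3 N and angular speed of pulley below 0.05 rad/s and linear speed of pin below 0.02 m/s); the robot touches nothing.
It fails at once if the lug presses on the pin with more than 25 N (contact force between pin and pulley above 25 N).
It fails at once if the pin is pressed on the fixture with more than 40 N while the lug is not on it (contact force between pin and base above 40 N and contact force between pin and pulley below 1 N).
It fails at once if a bystander is moved by more than 30 mm (distance of any of combination_wrench, coach_bolt, screwdriver_blue, tape_measure from where it was at the start of the episode above 0.03 m).
It also fails if it takes over 72 s, if anything falls off the work surface, if the arm or the gripper's body presses on something with over 40 N, if the wrist force passes 120 N, or if a joint passes its speed limit or range.

### The arm

A 7-joint arm with a two-finger parallel gripper is mounted at the origin on a cart in front of the work surface, level with it; the furniture and walls round the work are solid. World frame = base frame: x ahead of the robot, y to its left, z up, the work surface at z = 0. Lengths are in m, angles in rad, forces in N, time in s.
With the tool pointing down it reaches from about 0.425 to 0.875 m from the base axis. Payload 8.4 kg.
Tool frame: the origin (TCP) lies on the centre line of the jaws, within the pads' length; the fingertips stand 11 mm ahead of it and the grasp point (between the pads) lies 8 mm behind it; z points along the fingers, y is the line along which they close (so a half turn about z gives the same grasp; the last joint's range is limited). The gripper opens to 87 mm and grips with 3 to 60 N. Pads are 19 mm wide; open, the fingers measure 117 mm over their backs; the gripper's body (75 mm by 190 mm) begins 51 mm behind the grasp point.
Start: joints at [-1.433, 0.333, 0.04, 1.465, -0.013, 1.343, -0.059], TCP at [0.152, 0.632, 0.234] pointing down, gripper open.
Joint ranges: [-2.58, 2.58], [-0.38, 2.09], [-1.3, 1.39], [0.25, 2.4], [-1.5, 4.64], [0.08, 2.09], [-2.65, 2.65]. Speed limits (rad/s): [2.22, 2.22, 2.79, 2.79, 3.14, 3.14, 3.14].

### API

Orientations are given as a unit quaternion [w, x, y, z].
In Python, from plant import ctrl, optics, ticket gives the robot as it stands. The module is installed in compiled form; this text tells all that it offers.
- The arm moves only by the tool jog_arm, never from a script. Its arguments are lists of equal length, an entry for each row: "translation": the shift along the tool's x, y, z in m, a list of three; "delta_rot": the turn, a rotation vector about the tool's x, y, z in rad, a list of three. In form: {"translation": [[tx, ty, tz], ...], "delta_rot": [[ax, ay, az], ...]}. A call has 1 to 12 rows; each row is the pose to reach, as a shift and turn from the pose commanded when the call began, along the tool's axes at that moment; what a row does not reach only later rows make up. A row lasts 1/8 s, in which the tool goes at most 62.5 mm and 10.7 degrees, less where a joint would pass 70% of its speed; a pose out of reach is approached as far as the arm can. A call with a gripper value outside its range is refused whole. "hand" is the gripper's target within -1 to 1 (fully open at 1, half-way at 0, shut at -1), set as the call begins (left out, the last holds). The fingers move at their own pace and stop on an object; "force" is the grip in N (left out, the last holds). Time passes only in rows, so rows that repeat a pose let the fingers close. It gives the time, the measured TCP pose, the force, the opening and the grip force at its end, in the units of the state.
- ctrl.state(): the state, without advancing time (a new reading comes with each control period).
- optics.get_image(name): name is "side" or "top"; returns the picture (420x560x3 uint8, red, green, blue); there is no depth.
- optics.calibration(name): a dict with "vertical_fov" (degrees; the focal length in pixels is half the picture's height over the tangent of half this angle, whatever the lens; pixels are square), "cx", "cy" (the principal point, pixels), "R" (3x3) and "t" (3): a world point X has camera coordinates R X + t. Camera axes: x right, y down, z forward; pixel columns grow to the right and rows downward; lengths in m; the calibration is good to about 2 mm. A picture is of the moment at which its call begins. calibration takes no time and is no camera call.
- ticket.job_done(): hands the job in; it is judged then, once.
Trained networks look in the newest picture that a camera, given by its name, has taken for a name from the list of things; names that differ only in an ending like _2 or _b are one class to them, and where a whole thing is asked for, a point or a joint stands for the part that bears it (a point fixed in the world has none). Each returns a list of dicts, best first, with "p" (0 to 1); they miss things now and then, are a little off and sometimes report something else, mostly with a low value. They report only what shows in the picture. A call takes as long as a camera call.
- optics.search_frame(camera, name): "xyz" ([x, y, z] in m, in world coordinates, good to about 4 mm: the middle of the surface that is visible of it).
- optics.regions_of(camera, name): "region" (420x560 bool, what is visible of it).
The state is a dict: "time_s": time; "joints": joint angles; "qvel": joint speeds; "joint_efforts": joint torques, N m; "tool_pos": TCP position; "ee_rot": TCP orientation; "contact_force": force on the tool from outside, world axes, zero at the start; "moment": the same for the moment, N m; "grip_width": finger opening in m; "grip_force": force on a finger pad.
Only numpy, scipy, OpenCV 4.12 (cv2) and the standard library are available. Lean on these libraries where they do the work, as an engineer would, in place of code of your own. Each camera call takes 0.05 s, during which the arm holds its last target. There are 200 camera calls.

## Working session

There is one attempt and no reset: what is moved stays moved. The work goes in short steps, Python scripts to look and compute and a tool call to move; the robot and the scene stay as the last step left them, time stands still between calls to the robot, and variables do not carry over. Pictures are saved under pics/ and viewed, at most 10 in all, crops included, and the job is handed in when it is done.

Besides the shell and the picture viewer there is one more tool, called as name(argument=value, ...) on one line, values as JSON. jog_arm: Moves the arm, as the interface text tells. Its arguments: {"type":"object","properties":{"translation":{"type":"array","items":{"type":"array","items":{"type":"number"}}},"delta_rot":{"type":"array","items":{"type":"array","items":{"type":"number"}}},"hand":{"type":"number"},"force":{"type":"number"}},"required":["translation","delta_rot"]}

```bash
mkdir -p pics; cat > h.py <<'E'
import numpy as np, cv2
from plant import ctrl, optics, ticket
def cal(n):
    c=optics.calibration(n); f=210/np.tan(np.radians(c["vertical_fov"])/2)
    return f,c["cx"],c["cy"],np.array(c["R"]),np.array(c["t"])
def ray(n,u,v,z):
    f,cx,cy,R,t=cal(n); d=R.T@np.array([(u-cx)/f,(v-cy)/f,1]); o=-R.T@t
    return o+d*(z-o[2])/d[2]
def proj(n,X):
    f,cx,cy,R,t=cal(n); p=R@np.array(X)+t; return np.array([f*p[0]/p[2]+cx,f*p[1]/p[2]+cy])
def snap(n,fn): 
    im=optics.get_image(n); cv2.imwrite("pics/"+fn,im[:,:,::-1]); return im
E
python3 - <<'E'
from h import *
np.set_printoptions(precision=4,suppress=True)
for c in("top","side"):
    snap(c,c+"0.png"); f,cx,cy,R,t=cal(c); print(c,f,cx,cy,-R.T@t,R[2])
    for n in("base","pulley_top","pointer_tip","bore","pin_head","pin_stand","coach_bolt","combination_wrench","screwdriver_blue","tape_measure"):
        print(n,[(np.round(d["xyz"],4),round(d["p"],2)) for d in optics.search_frame(c,n)[:2]])
print(ctrl.state())
E
```

```text
top 412.5675562491716 279.11749118879186 202.76440592534072 [0.3367 0.0103 1.1675] [ 0.2272 -0.003  -0.9739]
base [(array([0.5423, 0.0579, 0.0361]), 0.63)]
pulley_top [(array([0.5565, 0.0736, 0.0476]), 0.83)]
pointer_tip [(array([0.5433, 0.0539, 0.0388]), 0.59)]
bore [(array([0.5391, 0.0597, 0.0365]), 0.85)]
pin_head [(array([ 0.5274, -0.2924,  0.0983]), 0.51), (array([ 0.3891, -0.1741,  0.0172]), 0.26)]
pin_stand [(array([ 0.5225, -0.2824,  0.04  ]), 0.72)]
coach_bolt [(array([ 0.3849, -0.1727,  0.0163]), 0.59)]
combination_wrench [(array([0.4937, 0.3384, 0.0052]), 0.66)]
screwdriver_blue [(array([ 0.7791, -0.0111,  0.024 ]), 0.73)]
tape_measure [(array([ 0.7008, -0.2918,  0.0589]), 0.86)]
side 394.5068175102269 275.95557896292405 209.15591981548795 [ 0.439  -0.7823  0.5871] [ 0.1268  0.8344 -0.5364]
base [(array([0.5469, 0.02  , 0.0208]), 0.7)]
pulley_top [(array([0.5465, 0.0722, 0.0609]), 0.85)]
pointer_tip [(array([0.5424, 0.0221, 0.0197]), 0.76)]
bore [(array([0.5439, 0.0214, 0.0192]), 0.9)]
pin_head [(array([0.546 , 0.0239, 0.0197]), 0.58), (array([ 0.5248, -0.299 ,  0.0904]), 
[... 173 characters left out ...]
ench [(array([0.4908, 0.3432, 0.0005]), 0.49)]
screwdriver_blue [(array([ 0.7781, -0.0286,  0.0161]), 0.77)]
tape_measure [(array([ 0.697 , -0.3174,  0.0465]), 0.81)]
{'time_s': 1.1, 'joints': array([-1.4332,  0.3332,  0.0399,  1.4654, -0.0134,  1.3433, -0.0585]), 'qvel': array([-0.0003, -0.    , -0.001 , -0.0014, -0.0003,  0.0003, -0.0006]), 'joint_efforts': array([ -0.0002, -65.6134,   1.3329, -40.4068,  -0.0599,   0.0348,
         0.    ]), 'tool_pos': array([0.1525, 0.6318, 0.2335]), 'ee_rot': array([-0.    ,  0.1182,  0.993 , -0.    ]), 'contact_force': array([-0.4251, -0.8113, -0.5125]), 'moment': array([-0.0331,  0.0168,  0.0165]), 'grip_force': 0.0, 'grip_width': 0.08697919090701478}
```

View pics/top0.png

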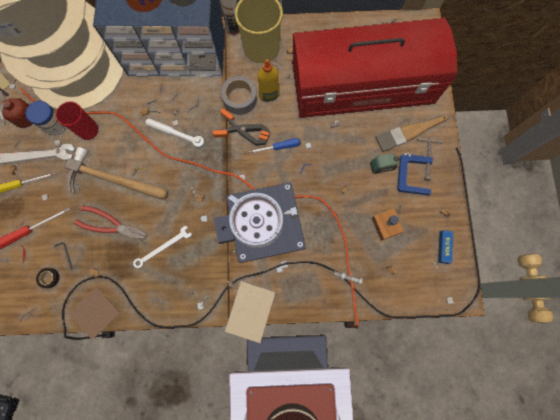

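View pics/side0.png

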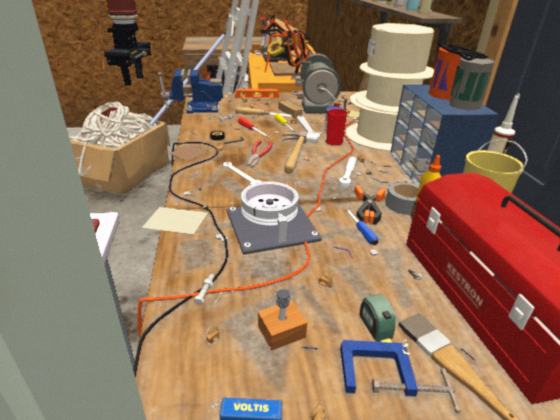

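Top view: boss at the left of the fixture (~224,230), pointer at (~290,211), lug at (~232,200), pin in its stand at (~393,220). I'll enlarge the fixture and the pin.

```bash
python3 - <<'E'
from h import *
im=cv2.imread("pics/top0.png")
a=cv2.resize(im[172:272,205:315],None,fx=5.4,fy=5.4,interpolation=cv2.INTER_CUBIC)
b=cv2.resize(im[195:255,365:415],None,fx=4,fy=4,interpolation=cv2.INTER_CUBIC)
o=np.zeros((540,794,3),np.uint8); o[:a.shape[0],:a.shape[1]]=a; o[:240,594:794]=b
s=cv2.imread("pics/side0.png"); c=cv2.resize(s[285:350,258:308],None,fx=4,fy=4,interpolation=cv2.INTER_CUBIC); o[260:520,594:794]=c
cv2.imwrite("pics/crop1.png",o)
# project top view predicted
optics.get_image("top"); 
for n in("pin_head","pulley","base","pin_stand","bore"):
    r=optics.regions_of("top",n)
    for q in r[:2]:
        m=q["region"].astype(np.uint8); cs,_=cv2.findContours(m,0,2)
        k=max(cs,key=cv2.contourArea); print(n,q["p"],m.sum(),cv2.boundingRect(k),cv2.minAreaRect(k))
E
```

```text
pin_head 0.66 65 (388, 216, 10, 9) ((392.5, 220.50001525878906), (7.071067810058594, 9.899494171142578), 45.0)
pin_head 0.33 154 (334, 272, 29, 13) ((348.2769775390625, 276.71539306640625), (29.399106979370117, 7.266571998596191), 19.440034866333008)
pulley 0.6 2361 (230, 193, 54, 54) ((256.5, 219.5), (53.0, 53.0), 90.0)
pulley 0.58 5067 (215, 183, 90, 80) ((257.4837341308594, 223.3519287109375), (69.1878433227539, 84.86922454833984), 78.02386474609375)
base 0.7 5055 (214, 182, 91, 81) ((257.3709411621094, 223.4813690185547), (68.99356079101562, 84.65450286865234), 77.6609115600586)
pin_stand 0.68 503 (373, 209, 30, 31) ((387.676025390625, 223.92750549316406), (25.727807998657227, 24.150415420532227), 67.61986541748047)
pin_stand 0.59 4990 (215, 182, 90, 80) ((257.30426025390625, 223.67996215820312), (68.92525482177734, 83.97142791748047), 77.98851776123047)
bore 0.74 5091 (215, 182, 91, 81) ((257.4419860839844, 223.50051879882812), (69.03887939453125, 84.69953155517578), 78.17850494384766)
```

View pics/crop1.png

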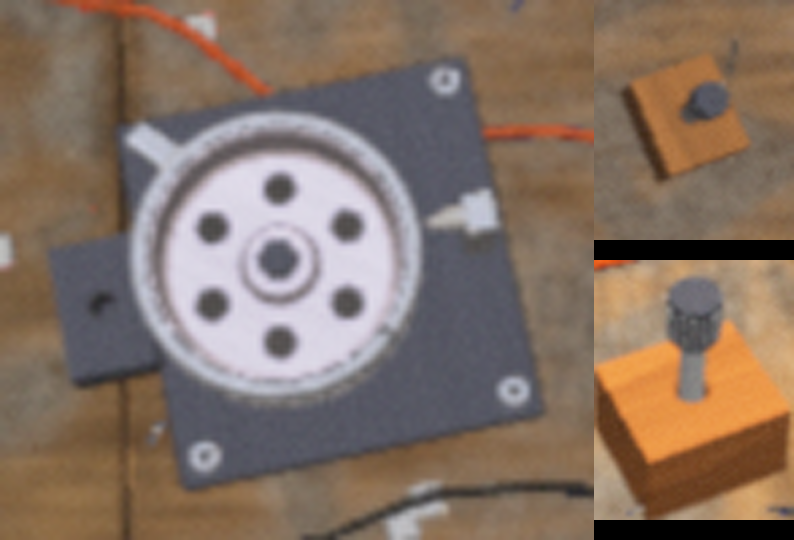

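```bash
cat > fit.py <<'E'
from h import *
from scipy.optimize import least_squares
L={ "tr":(464,60,100,-97,12),"br":(541,413,-100,-97,12),"bl":(183,487,-100,97,12),"bore":(101,301,0,94,36),"pt":(428,221,0,-76,71.5),"ax":(276,254,0,0,80),"b1":(72,385,-35,None,36)}
def fit():
    def r(p):
        o=[]
        for k,(x,y,X,Y,Z) in L.items():
            if Y is None: continue
            c,s=np.cos(p[2]),np.sin(p[2]); w=[p[0]+(c*X-s*Y)/1e3,p[1]+(s*X+c*Y)/1e3,Z/1e3]
            o.append(proj("top",w)-[204.6+x/5.4,171.6+y/5.4])
        return np.ravel(o)
    q=least_squares(r,[.54,.06,.1]); return q.x,r(q.x).reshape(-1,2)
E
python3 - <<'E'
from fit import *
np.set_printoptions(precision=4,suppress=True)
p,r=fit();print(p);print(r)
c,s=np.cos(p[2]),np.sin(p[2]);print("bore",p[0]-s*.094,p[1]+c*.094, "pointer",p[0]+s*.076,p[1]-c*.076)
print("bore ray",ray("top",204.6+101/5.4,171.6+301/5.4,.036),"axis ray",ray("top",204.6+276/5.4,171.6+254/5.4,.08))
lg=ray("top",204.6+150/5.4,171.6+145/5.4,.054);print("lug",lg,np.arctan2(lg[1]-p[1],lg[0]-p[0]))
print("pin top",ray("top",393.8,219.6,.098),"side",ray("side",283.3,294.3,.098))
# stand corners: top face
for x,y in((624,86),(712,54),(749,146),(664,180)): print("st",ray("top",364.6+(x-594)/4,194.6+y/4,.04))
# side cam check: base projections
for X in((*p[:2],.08),(p[0]+s*.076,p[1]-c*.076,.0715)): print(proj("side",X))
E
```

```text
[0.5527 0.0612 0.1778]
[[-4.2696 -0.9931]
 [-2.7647  0.654 ]
 [-4.3751  2.1241]
 [ 3.9636  0.2382]
 [ 3.2153 -0.6443]
 [ 3.8015 -1.3575]]
bore 0.5360295625595001 0.15371236106673167 pointer 0.5660895041961275 -0.013608886564292606
bore ray [0.5372 0.1647 0.036 ] axis ray [0.5494 0.0715 0.08  ]
lug [0.6143 0.1362 0.054 ] 0.8828793468286129
pin top [ 0.5279 -0.2927  0.098 ] side [ 0.5302 -0.2942  0.098 ]
st [ 0.5507 -0.25    0.04  ]
st [ 0.5708 -0.3134  0.04  ]
st [ 0.505 -0.332  0.04 ]
st [ 0.484  -0.2713  0.04  ]
[270.565  197.6339]
[280.0511 216.5527]
```

```bash
sed -i 's/-100,97,12/-100,82,12/; s/-97,12/-112,12/g' fit.py
python3 - <<'E'
from fit import *
np.set_printoptions(precision=4,suppress=True)
p,r=fit();print(p);print(r)
c,s=np.cos(p[2]),np.sin(p[2]);print("bore",p[0]-s*.094,p[1]+c*.094, "pointer",p[0]+s*.076,p[1]-c*.076)
lg=ray("top",204.6+150/5.4,171.6+145/5.4,.054);print("lug",lg,np.arctan2(lg[1]-p[1],lg[0]-p[0]))
for X in((*p[:2],.08),(p[0]+s*.076,p[1]-c*.076,.0715),(p[0]-s*.094,p[1]+c*.094,.036)): print(proj("side",X))
im=cv2.imread("pics/side0.png")
cv2.imwrite("pics/x.png",im)
for q in optics.search_frame("side","pulley_top")[:1]: print(q)
E
```

```text
[0.5517 0.0681 0.1654]
[[-1.0906 -1.2911]
 [-0.3269  0.5233]
 [-2.0795  1.1416]
 [ 1.397   0.29  ]
 [ 0.7514  0.1517]
 [ 1.2308 -0.8875]]
bore 0.536184199717392 0.160848326392863 pointer 0.5641690517419136 -0.00683246576045915
lug [0.6143 0.1362 0.054 ] 0.8269442811129446
[269.8344 196.2517]
[278.8438 215.0321]
[259.9711 193.2363]
{'xyz': [0.5465, 0.0722, 0.0609], 'p': 0.85}
```

```bash
python3 - <<'E'
from fit import *
import fit
np.set_printoptions(precision=4,suppress=True)
P={k:ray("top",204.6+v[0]/5.4,171.6+v[1]/5.4,v[4]/1e3) for k,v in L.items()}
for k in P: print(k,P[k])
d=P["tr"]-P["br"];print("yaw",np.arctan2(d[1],d[0]),np.linalg.norm(d)); d=P["bl"]-P["br"];print(np.arctan2(-d[0],d[1]),np.linalg.norm(d))
def res(p):
    c,s=np.cos(p[2]),np.sin(p[2]);o=[]
    for k,(x,y,X,Y,Z) in L.items():
        if Y is None: continue
        if Z==12: Y=Y+p[3]*1e3
        o.append(proj("top",[p[0]+(c*X-s*Y)/1e3,p[1]+(s*X+c*Y)/1e3,Z/1e3])-[204.6+x/5.4,171.6+y/5.4])
    return np.ravel(o)
q=least_squares(res,[.55,.07,.15,0]);p=q.x;print(p);print(q.fun.reshape(-1,2))
c,s=np.cos(p[2]),np.sin(p[2]);print("bore",p[0]-s*.094,p[1]+c*.094)
E
```

```text
tr [ 0.6647 -0.0289  0.012 ]
br [ 0.4729 -0.0598  0.012 ]
bl [0.4424 0.1267 0.012 ]
bore [0.5372 0.1647 0.036 ]
pt [ 0.5647 -0.0048  0.0715]
ax [0.5494 0.0715 0.08  ]
b1 [0.4943 0.18   0.036 ]
yaw 0.15989040692531414 0.19428740784580037
0.1618204402442841 0.1889724736283617
[ 0.5513  0.0712  0.16   -0.0066]
[[ 0.3085 -1.4063]
 [ 0.7544  0.4777]
 [-1.057   0.7296]
 [ 0.2642  0.2959]
 [-0.3419  0.4781]
 [ 0.093  -0.702 ]]
bore 0.5363003691248815 0.16399708830322146
```

jog_arm(translation=[[-0.05,-0.033,0],[-0.1,-0.066,0],[-0.15,-0.1,0],[-0.2,-0.13,0],[-0.25,-0.165,0],[-0.3,-0.2,0],[-0.3625,-0.2334,0],[-0.4,-0.36,0],[-0.43,-0.42,0],[-0.455,-0.475,0],[-0.48,-0.53,0],[-0.5,-0.58,0]], delta_rot=[[0,0,0.15],[0,0,0.3],[0,0,0.45],[0,0,0.6],[0,0,0.75],[0,0,0.9],[0,0,1.05],[0,0,1.17],[0,0,1.17],[0,0,1.17],[0,0,1.17],[0,0,1.17]], hand=1)

```text
time_s: 2.95
tool_pos: [0.4916, 0.0148, 0.2339]
ee_rot: [0.0, 0.647, 0.763, 0.001]
contact_force: [1.2, 0.1, -0.3]
grip_width: 0.0868
grip_force: 0.0
```

```bash
cat >> h.py <<'E'
from scipy.spatial.transform import Rotation as Ro
def tool():
    s=ctrl.state(); q=s["ee_rot"]; return s,Ro.from_quat([q[1],q[2],q[3],q[0]]).as_matrix()
def to(X,yaw=None):
    s,R=tool(); tr=R.T@(np.array(X)-s["tool_pos"]); ps=np.arctan2(R[1,1],R[0,1])
    print("t",round(s["time_s"],2),"pos",np.round(s["tool_pos"],4),"z",np.round(R[:,2],3),"yaw",round(ps,3),"F",np.round(s["contact_force"],2),"j",np.round(s["joints"],2),"gw",round(s["grip_width"],4))
    rv=[0,0,0]
    if yaw is not None:
        T=np.array([[np.sin(yaw),np.cos(yaw),0],[-np.cos(yaw),np.sin(yaw),0],[0,0,-1]]).astype(float)
        rv=Ro.from_matrix(R.T@T).as_rotvec()
    print("tr",np.round(tr,4),"rv",np.round(rv,4))
E
python3 -c "
from h import *
to([.529,-.2935,.234],.16)"
```

```text
t 2.95 pos [0.4916 0.0148 0.2339] z [ 0.001  0.001 -1.   ] yaw 0.164 F [ 1.19  0.11 -0.32] j [-0.79 -0.02  0.67  1.87  0.01  1.29  0.04] gw 0.0868Traceback (most recent call last):
  File "<string>", line 3, in <module>
    to([.529,-.2935,.234],.16)
    ~~^^^^^^^^^^^^^^^^^^^^^^^^
  File "h.py", line 22, in to
    rv=Ro.from_matrix(R.T@T).as_rotvec()
       ~~~~~~~~~~~~~~^^^^^^^
  File "scipy/spatial/transform/_rotation.pyx", line 1143, in scipy.spatial.transform._rotation.Rotation.from_matrix
ValueError: Non-positive determinant (left-handed or null coordinate frame) in rotation matrix 0: [[-9.99991235e-01 -4.13347653e-03 -6.67049985e-04]
 [-4.13276702e-03  9.99990897e-01 -1.06155185e-03]
 [-6.71431812e-04  1.05878578e-03  9.99999214e-01]].
```

jog_arm(translation=[[-0.06,-0.0025,0],[-0.12,-0.005,0],[-0.18,-0.0075,0],[-0.24,-0.01,0],[-0.3,-0.0125,0.02],[-0.31,-0.0125,0.07],[-0.31,-0.0125,0.084],[-0.31,-0.0125,0.084]], delta_rot=[[0,0,0],[0,0,0],[0,0,0],[0,0,0],[0,0,0],[0,0,0],[0,0,0],[0,0,0]])

```text
time_s: 3.95
tool_pos: [0.5298, -0.29, 0.1494]
ee_rot: [-0.001, 0.646, 0.763, -0.0]
contact_force: [-0.4, -0.2, 1.0]
grip_width: 0.0872
grip_force: 0.0
```

```bash
sed -i 's/\[\[np.sin(yaw),np.cos(yaw),0\],\[-np.cos(yaw),/[[-np.sin(yaw),np.cos(yaw),0],[np.cos(yaw),/' h.py; python3 -c "
from h import *
to([.529,-.2935,.078],.16)
a=snap('side','s1.png'); b=snap('top','t1.png')
o=np.vstack([cv2.resize(a[220:340,220:360],(700,300*2))])
cv2.imwrite('pics/c2.png',o[:,:,::-1])"
```

```text
t 3.95 pos [ 0.5298 -0.29    0.1494] z [-0.001  0.001 -1.   ] yaw 0.165 F [-0.39 -0.24  0.98] j [-0.27  0.4   0.89  1.72 -0.34  1.18  0.87] gw 0.0872
tr [-0.0034 -0.0013  0.0714] rv [-0.0011 -0.001   0.005 ]
```

View pics/c2.png

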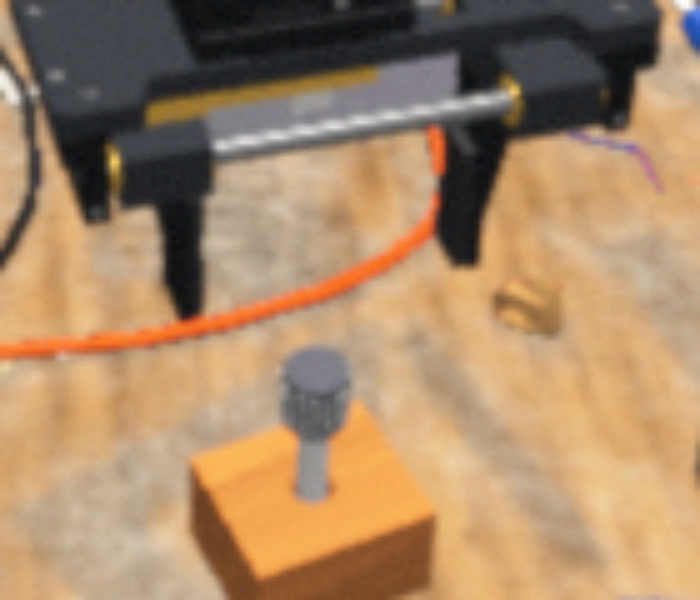

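The side view shows the open fingers (tips at ~(257,282) and (312,272)) straddling the pin head (~(283,297)). I'll descend and grip.

jog_arm(translation=[[-0.0025,-0.001,0.036],[-0.0025,-0.001,0.071],[-0.0025,-0.001,0.071],[-0.0025,-0.001,0.071]], delta_rot=[[0,0,0],[0,0,0],[0,0,0],[0,0,0]])

```text
time_s: 4.55
tool_pos: [0.5305, -0.2939, 0.0808]
ee_rot: [0.001, 0.647, 0.763, 0.001]
contact_force: [0.1, -0.0, 1.2]
grip_width: 0.0872
grip_force: 0.0
```

jog_arm(translation=[[0,0,0],[0,0,0],[0,0,0],[0,0,0],[0,0,0],[0,0,0],[0,0,0],[0,0,0]], delta_rot=[[0,0,0],[0,0,0],[0,0,0],[0,0,0],[0,0,0],[0,0,0],[0,0,0],[0,0,0]], hand=-1, force=25)

```text
time_s: 5.55
tool_pos: [0.5292, -0.2938, 0.0785]
ee_rot: [-0.0, 0.647, 0.763, -0.0]
contact_force: [0.3, -0.0, 0.4]
grip_width: 0.0233
grip_force: 25.0
```

```bash
python3 -c "
from h import *
to([.529,-.2935,.15],.16)
a=snap('side','s2.png'); b=snap('top','t2.png')
o=np.vstack([cv2.resize(a[250:350,220:360],(700,500))])
cv2.imwrite('pics/c3.png',o[:,:,::-1])"
```

```text
t 5.55 pos [ 0.5292 -0.2938  0.0785] z [-0. -0. -1.] yaw 0.164 F [ 0.33 -0.02  0.45] j [-0.22  0.49  0.84  1.78 -0.41  1.06  0.93] gw 0.0233
tr [ 0.0003 -0.0001 -0.0715] rv [-0.0001  0.      0.0039]
```

View pics/c3.png

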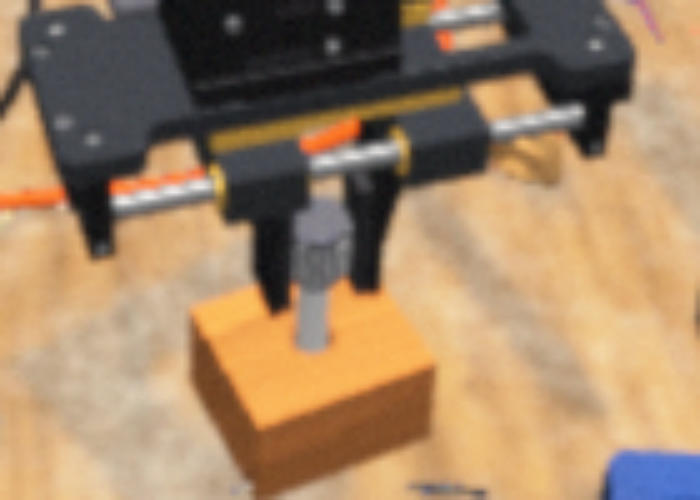

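jog_arm(translation=[[0,0,-0.04],[0,0,-0.09],[0.03,0.005,-0.12],[0.08,0.015,-0.12],[0.13,0.024,-0.12],[0.18,0.033,-0.12],[0.23,0.042,-0.12],[0.28,0.052,-0.12],[0.33,0.061,-0.12],[0.38,0.07,-0.12],[0.43,0.08,-0.12],[0.4496,0.0832,-0.12]], delta_rot=[[0,0,0],[0,0,0],[0,0,0],[0,0,0],[0,0,0],[0,0,0],[0,0,0],[0,0,0],[0,0,0],[0,0,0],[0,0,0],[0,0,0]])

```text
time_s: 7.15
tool_pos: [0.5372, 0.167, 0.1981]
ee_rot: [-0.0, 0.645, 0.764, -0.0]
contact_force: [-0.0, -0.7, -1.1]
grip_width: 0.0232
grip_force: 25.0
```

```bash
python3 -c "
from h import *
to([.538,.1633,.122],.164)"
```

```text
t 7.15 pos [0.5372 0.167  0.1981] z [-0.001  0.    -1.   ] yaw 0.168 F [-0.04 -0.68 -1.06] j [-1.02  0.21  0.73  1.76 -0.15  1.23 -0.08] gw 0.0232
tr [-0.0039  0.0002  0.0761] rv [-0.0007 -0.0003  0.0043]
```

jog_arm(translation=[[0,0,0.03],[0,0,0.06],[0,0,0.077],[0,0,0.077],[0,0,0.077]], delta_rot=[[0,0,0],[0,0,0],[0,0,0],[0,0,0],[0,0,0]])

```text
time_s: 7.78
tool_pos: [0.5386, 0.1632, 0.1226]
ee_rot: [0.0, 0.647, 0.762, 0.001]
contact_force: [-0.5, 0.5, -0.8]
grip_width: 0.023
grip_force: 25.0
```

```bash
python3 -c "
from h import *
to([.538,.1633,.122],.164)
a=snap('side','s3.png'); b=snap('top','t3.png')
o=np.hstack([cv2.resize(a[140:240,215:295],(400,500),interpolation=2),cv2.resize(b[180:260,190:254],(400,500),interpolation=2)])
cv2.imwrite('pics/c4.png',o[:,:,::-1])
s,R=tool(); X=s['tool_pos']; print(proj('side',[X[0],X[1],.052]),proj('side',[.538,.1633,.036]),proj('side',[X[0],X[1],.141]))"
```

```text
t 7.78 pos [0.5386 0.1632 0.1226] z [ 0.001  0.    -1.   ] yaw 0.163 F [-0.5   0.52 -0.8 ] j [-0.98  0.29  0.72  1.85 -0.21  1.08 -0.02] gw 0.023
tr [ 0.0002 -0.0006  0.0006] rv [ 0.0012 -0.0002 -0.0005]
[260.76052204 187.6957657 ] [260.53174238 192.76375786] [260.86277847 158.25893771]
```

View pics/c4.png

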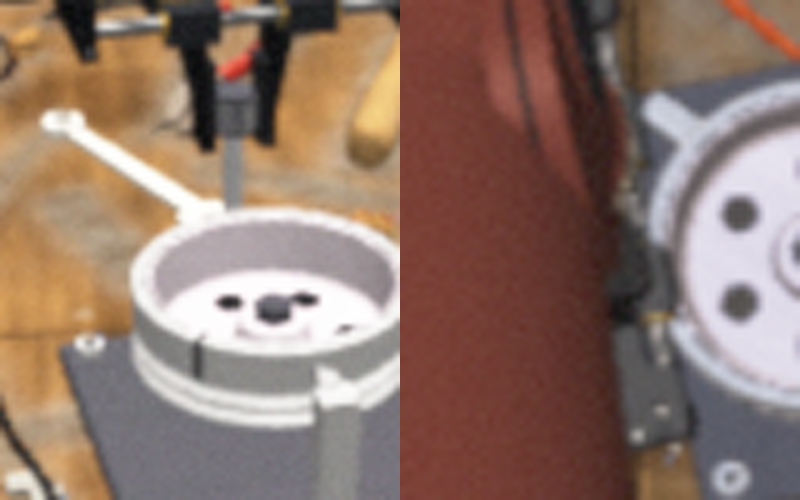

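The pin hangs upright in the grip. The rim hides the bore in the side view and the arm hides it in the top view, so I'll descend by feel.

jog_arm(translation=[[0,0,0.01],[0,0,0.016],[0,0,0.019],[0,0,0.021],[0,0,0.021]], delta_rot=[[0,0,0],[0,0,0],[0,0,0],[0,0,0],[0,0,0]])

```text
time_s: 8.5
tool_pos: [0.5379, 0.1638, 0.1015]
ee_rot: [-0.001, 0.647, 0.763, 0.0]
contact_force: [-5.1, 0.9, 11.0]
grip_width: 0.0232
grip_force: 25.1
```

jog_arm(translation=[[0.0004,-0.0007,0],[0.0006,-0.0015,0],[0.0006,-0.0015,0]], delta_rot=[[0,0,0],[0,0,0],[0,0,0]])

```text
time_s: 8.88
tool_pos: [0.536, 0.1639, 0.1003]
ee_rot: [-0.0, 0.647, 0.763, -0.0]
contact_force: [-1.1, 0.6, -0.1]
grip_width: 0.0231
grip_force: 25.0
```

```bash
python3 -c "
from h import *
to([.538,.1633,.0745],.164)"
```

```text
t 8.88 pos [0.536  0.1639 0.1003] z [-0.001  0.    -1.   ] yaw 0.164 F [-1.14  0.63 -0.11] j [-0.97  0.31  0.71  1.87 -0.23  1.04 -0.01] gw 0.0231
tr [-0.0009  0.0019  0.0258] rv [-0.0006 -0.0001  0.0002]
```

Free now; I'll go down a bit, watching the force.

jog_arm(translation=[[0,0,0.002],[0,0,0.004],[0,0,0.006],[0,0,0.006]], delta_rot=[[0,0,0],[0,0,0],[0,0,0],[0,0,0]])

```text
time_s: 9.38
tool_pos: [0.536, 0.1636, 0.0941]
ee_rot: [-0.0, 0.647, 0.763, -0.0]
contact_force: [-1.7, 2.0, -3.2]
grip_width: 0.0231
grip_force: 25.0
```

jog_arm(translation=[[0.0005,-0.0003,0.002],[0.0006,-0.0004,0.005],[0.0006,-0.0004,0.008],[0.0006,-0.0004,0.011],[0.0006,-0.0004,0.014],[0.0006,-0.0004,0.014]], delta_rot=[[0,0,0],[0,0,0],[0,0,0],[0,0,0],[0,0,0],[0,0,0]])

```text
time_s: 10.12
tool_pos: [0.5357, 0.1642, 0.0802]
ee_rot: [-0.0, 0.647, 0.763, -0.0]
contact_force: [-1.7, 0.2, -1.7]
grip_width: 0.0234
grip_force: 25.0
```

jog_arm(translation=[[0,-0.0003,0.002],[0,-0.0003,0.004],[0,-0.0003,0.005],[0,-0.0003,0.0056],[0,-0.0003,0.0056]], delta_rot=[[0,0,0],[0,0,0],[0,0,0],[0,0,0],[0,0,0]])

```text
time_s: 10.75
tool_pos: [0.5355, 0.1642, 0.0749]
ee_rot: [0.0, 0.647, 0.763, -0.0]
contact_force: [-1.6, 1.6, -0.6]
grip_width: 0.0236
grip_force: 25.0
```

jog_arm(translation=[[0,0,0.0008],[0,0,0.0012],[0,0,0.0012]], delta_rot=[[0,0,0],[0,0,0],[0,0,0]])

```text
time_s: 11.12
tool_pos: [0.5357, 0.1643, 0.0743]
ee_rot: [-0.0, 0.647, 0.763, 0.0]
contact_force: [-2.3, 0.4, 5.7]
grip_width: 0.0231
grip_force: 25.0
```

Floor contact at 5.7 N with the foot about 30 mm down, so the pin is seated. I'll let go and rise.

jog_arm(translation=[[0,0,-0.001],[0,0,-0.001],[0,0,-0.001],[0,0,-0.001],[0,0,-0.03],[0,0,-0.09],[0,0,-0.126],[0,0,-0.126]], delta_rot=[[0,0,0],[0,0,0],[0,0,0],[0,0,0],[0,0,0],[0,0,0],[0,0,0],[0,0,0]], hand=0)

```text
time_s: 12.12
tool_pos: [0.5372, 0.1646, 0.2027]
ee_rot: [0.001, 0.647, 0.763, 0.003]
contact_force: [-0.5, -0.5, -0.0]
grip_width: 0.0435
grip_force: 0.0
```

```bash
python3 -c "
from h import *
C=np.array([.5507,.0715]); th=-.6
to([C[0]+.067*np.cos(th),C[1]+.067*np.sin(th),.2],th)
a=snap('side','s4.png')
o=cv2.resize(a[150:260,210:320],(600,600),interpolation=2)
cv2.imwrite('pics/c5.png',o[:,:,::-1])"
```

```text
t 12.12 pos [0.5372 0.1646 0.2027] z [ 0.004  0.003 -1.   ] yaw 0.164 F [-0.51 -0.51 -0.01] j [-1.03  0.2   0.74  1.76 -0.14  1.23 -0.08] gw 0.0435
tr [-0.1405  0.0465  0.0026] rv [ 0.0039 -0.0039  0.7638]
```

View pics/c5.png

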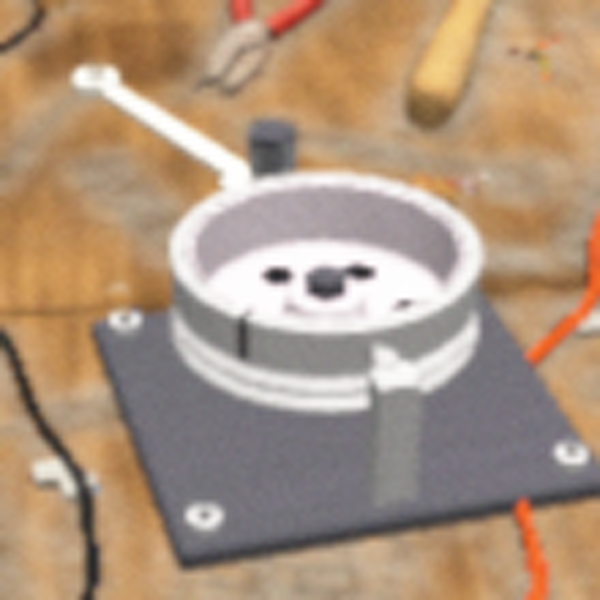

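The side view shows the pin upright in the bore, its head (~(260,177)) just above the rim, mark at left. Now over to the rim.

jog_arm(translation=[[-0.04,0.013,0],[-0.08,0.027,0],[-0.12,0.04,0],[-0.1405,0.0465,0],[-0.1405,0.0465,0],[-0.1405,0.0465,0.03],[-0.1405,0.0465,0.06],[-0.1405,0.0465,0.08],[-0.1405,0.0465,0.08]], delta_rot=[[0,0,0.15],[0,0,0.3],[0,0,0.45],[0,0,0.6],[0,0,0.764],[0,0,0.764],[0,0,0.764],[0,0,0.764],[0,0,0.764]])

```text
time_s: 13.3
tool_pos: [0.6031, 0.033, 0.1179]
ee_rot: [-0.0, 0.885, 0.466, -0.002]
contact_force: [0.0, -0.4, 0.6]
grip_width: 0.0435
grip_force: 0.0
```

```bash
python3 -c "
from h import *
C=np.array([.5507,.0715]); th=-.6
to([C[0]+.067*np.cos(th),C[1]+.067*np.sin(th),.067],th)"
```

```text
t 13.3 pos [0.6031 0.033  0.1179] z [-0.003 -0.001 -1.   ] yaw -0.6 F [ 0.05 -0.42  0.63] j [-0.82  0.44  0.88  1.75 -0.37  1.13 -0.42] gw 0.0435
tr [0.0023 0.0021 0.0509] rv [-0.0021  0.0028 -0.0003]
```

jog_arm(translation=[[0.0018,0.0018,0.02],[0.0018,0.0018,0.04],[0.0018,0.0018,0.051],[0.0018,0.0018,0.051]], delta_rot=[[0,0,0],[0,0,0],[0,0,0],[0,0,0]])

```text
time_s: 13.8
tool_pos: [0.6062, 0.0335, 0.0678]
ee_rot: [-0.0, 0.885, 0.466, -0.001]
contact_force: [-0.2, 0.4, 0.4]
grip_width: 0.0432
grip_force: 0.0
```

jog_arm(translation=[[0,0,0],[0,0,0],[0,0,0],[0,0,0],[0,0,0]], delta_rot=[[0,0,0],[0,0,0],[0,0,0],[0,0,0],[0,0,0]], hand=-1, force=40)

```text
time_s: 14.42
tool_pos: [0.6052, 0.035, 0.0688]
ee_rot: [-0.002, 0.884, 0.467, -0.001]
contact_force: [-8.6, 3.6, 8.6]
grip_width: 0.0096
grip_force: 39.8
```

```bash
cat > arc.py <<'E'
from h import *
import sys
C=np.array([.5507,.0715])
def arc(steps,r=None):
    s,R=tool(); p=s["tool_pos"]; d=p[:2]-C; r0=np.hypot(*d); th=np.arctan2(d[1],d[0]); F=s["contact_force"];M=s["moment"]
    ut=np.array([-np.sin(th),np.cos(th)]); 
    print("t",s["time_s"],"r",r0,"th",th,"yaw",np.arctan2(R[1,1],R[0,1]),"z",p[2],"Ftan(on tool)",F[:2]@ut,"Frad",F[:2]@d/r0,"M",M,"gw",s["grip_width"])
    T=[];Q=[]
    for a in steps:
        q=C+r0*np.array([np.cos(th+a),np.sin(th+a)])
        T.append([round(float(x),4) for x in R.T@np.array([*(q-p[:2]),0])][:2]+[0]); Q.append([0,0,round(-float(a),3)])
    print(T);print(Q)
if __name__=="__main__": arc([float(a) for a in sys.argv[1:]])
E
python3 arc.py .05 .11 .17 .23 .29 .35 .35 .35
```

```text
t 14.425 r 0.06559619887414415 th -0.5902448698745437 yaw -0.5987026492916601 z 0.06878743834033464 Ftan(on tool) -1.8163467429047464 Frad -9.143431772888228 M [0.71405897 2.13606588 0.27600733] gw 0.009626200082079945
[[0.0033, -0.0001, 0], [0.0072, -0.0005, 0], [0.0111, -0.001, 0], [0.0149, -0.0019, 0], [0.0187, -0.0029, 0], [0.0225, -0.0042, 0], [0.0225, -0.0042, 0], [0.0225, -0.0042, 0]]
[[0, 0, -0.05], [0, 0, -0.11], [0, 0, -0.17], [0, 0, -0.23], [0, 0, -0.29], [0, 0, -0.35], [0, 0, -0.35], [0, 0, -0.35]]
```

jog_arm(translation=[[0.0033,-0.001,-0.001],[0.0072,-0.002,-0.001],[0.0111,-0.0025,-0.001],[0.0149,-0.0034,-0.001],[0.0187,-0.0044,-0.001],[0.0225,-0.0057,-0.001],[0.0225,-0.0057,-0.001],[0.0225,-0.0057,-0.001]], delta_rot=[[0,0,-0.05],[0,0,-0.11],[0,0,-0.17],[0,0,-0.23],[0,0,-0.29],[0,0,-0.35],[0,0,-0.35],[0,0,-0.35]])

```text
time_s: 15.42
tool_pos: [0.6145, 0.055, 0.0689]
ee_rot: [0.0, 0.79, 0.613, -0.0]
contact_force: [5.1, -2.1, -13.8]
grip_width: 0.0101
grip_force: 39.9
```

```bash
python3 arc.py .05 .1 .15 .2 .25 .28 .28; python3 -c "
from h import *
b=snap('top','t5.png');r=optics.search_frame('top','pulley_top');print(r[:1])
o=cv2.resize(b[160:270,200:320],(720,600)[:2] and (654,600),interpolation=2);cv2.imwrite('pics/c6.png',o[:,:,::-1])"
```

```text
t 15.425 r 0.06595531171684361 th -0.2534320014347126 yaw -0.25173721742271693 z 0.06890871949474495 Ftan(on tool) -0.7418089482269645 Frad 5.4465710024667064 M [-0.52521596 -0.97442761  0.02986676] gw 0.010129453374167935
[[0.0033, -0.0001, 0], [0.0066, -0.0003, 0], [0.0099, -0.0007, 0], [0.0131, -0.0013, 0], [0.0163, -0.002, 0], [0.0182, -0.0025, 0], [0.0182, -0.0025, 0]]
[[0, 0, -0.05], [0, 0, -0.1], [0, 0, -0.15], [0, 0, -0.2], [0, 0, -0.25], [0, 0, -0.28], [0, 0, -0.28]]
[{'xyz': [0.5405, 0.0226, 0.0497], 'p': 0.86}]
```

View pics/c6.png

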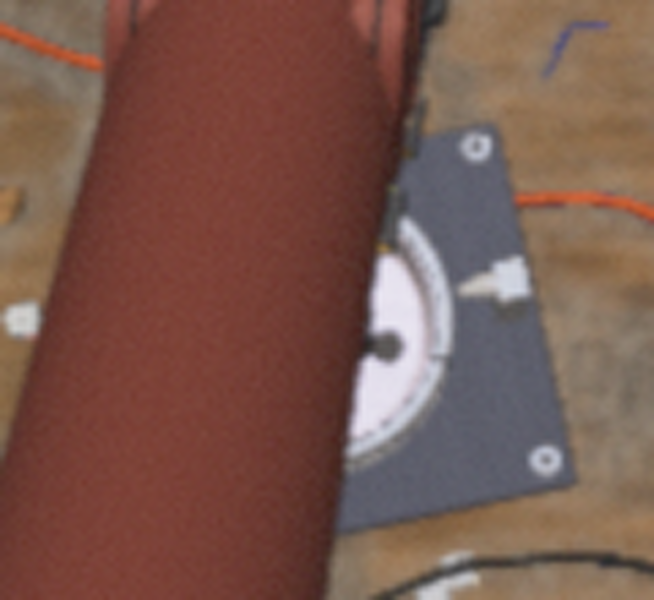

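The mark shows at ~(280,225) and the pointer tip at ~(284,213), so I can work out the turn left.

```bash
python3 -c "
from h import *
m=ray('top',199.6+437/5.45,159.6+355/5.45,.08);p=ray('top',199.6+459/5.45,159.6+292/5.45,.0715)
C=np.array([.5494,.0715]);f=lambda X:np.arctan2(X[1]-C[1],X[0]-C[0]);print(m,p,f(m),f(p),f(p)-f(m))"
```

```text
[0.53006034 0.00764246 0.08      ] [ 0.56287574 -0.00462986  0.0715    ] -1.8648715990637825 -1.3956011915189785 0.469270407544804
```

jog_arm(translation=[[0.0033,0.0002,0.0006],[0.0066,0,0.0006],[0.0099,-0.0004,0.0006],[0.0131,-0.001,0.0006],[0.0163,-0.0017,0.0006],[0.0195,-0.0026,0.0006],[0.0214,-0.0032,0.0006],[0.0214,-0.0032,0.0006]], delta_rot=[[0,0,-0.05],[0,0,-0.1],[0,0,-0.15],[0,0,-0.2],[0,0,-0.25],[0,0,-0.3],[0,0,-0.33],[0,0,-0.33]])

```text
time_s: 16.52
tool_pos: [0.617, 0.0767, 0.0689]
ee_rot: [0.0, 0.679, 0.734, -0.0]
contact_force: [4.7, -1.4, -11.1]
grip_width: 0.0099
grip_force: 39.9
```

```bash
python3 arc.py .02 .04 .06 .08 .1 .12
```

```text
t 16.525 r 0.06649643482827254 th 0.07833263302182657 yaw 0.07900321162956013 z 0.06888781708492708 Ftan(on tool) -1.733139720939825 Frad 4.621979703775388 M [-0.5930405  -0.80243876  0.00729324] gw 0.009907650364935358
[[0.0013, -0.0, 0], [0.0027, -0.0001, 0], [0.004, -0.0001, 0], [0.0053, -0.0002, 0], [0.0066, -0.0003, 0], [0.008, -0.0005, 0]]
[[0, 0, -0.02], [0, 0, -0.04], [0, 0, -0.06], [0, 0, -0.08], [0, 0, -0.1], [0, 0, -0.12]]
```

jog_arm(translation=[[0.0013,0,0.0003],[0.0027,-0.0001,0.0003],[0.004,-0.0001,0.0003],[0.0046,-0.0001,0.0003],[0.0046,-0.0001,0.0003]], delta_rot=[[0,0,-0.02],[0,0,-0.04],[0,0,-0.06],[0,0,-0.07],[0,0,-0.07]])

```text
time_s: 17.15
tool_pos: [0.6166, 0.0813, 0.0689]
ee_rot: [0.0, 0.652, 0.758, -0.0]
contact_force: [3.7, -2.8, -8.5]
grip_width: 0.0099
grip_force: 39.9
```

jog_arm(translation=[[0.0007,0,0],[0.0013,0,0],[0.0013,0,0]], delta_rot=[[0,0,-0.01],[0,0,-0.02],[0,0,-0.02]])

```text
time_s: 17.52
tool_pos: [0.6164, 0.0827, 0.0689]
ee_rot: [0.0, 0.645, 0.764, -0.0]
contact_force: [4.4, -3.1, -7.5]
grip_width: 0.0098
grip_force: 39.9
```

```bash
python3 arc.py .02
```

```text
t 17.525 r 0.06669447071831404 th 0.16872989136793828 yaw 0.16966350743095293 z 0.0688817643765237 Ftan(on tool) -3.8251727317234634 Frad 3.817828891768392 M [-0.76884294 -0.77641266 -0.02241273] gw 0.00979051863837319
[[0.0013, -0.0, 0]]
[[0, 0, -0.02]]
```

jog_arm(translation=[[0.0007,0,0],[0.0007,0,0]], delta_rot=[[0,0,-0.01],[0,0,-0.01]])

```text
time_s: 17.77
tool_pos: [0.6163, 0.0834, 0.0689]
ee_rot: [0.0, 0.641, 0.768, -0.0]
contact_force: [3.5, -3.2, -8.0]
grip_width: 0.0099
grip_force: 39.9
```

jog_arm(translation=[[0.0007,0,0],[0.0007,0,0]], delta_rot=[[0,0,-0.01],[0,0,-0.01]])

```text
time_s: 18.02
tool_pos: [0.6162, 0.084, 0.0689]
ee_rot: [0.0, 0.637, 0.771, -0.0]
contact_force: [3.6, -3.5, -9.4]
grip_width: 0.0098
grip_force: 39.9
```

jog_arm(translation=[[0.0006,0,0],[0.0006,0,0]], delta_rot=[[0,0,-0.009],[0,0,-0.009]])

```text
time_s: 18.27
tool_pos: [0.6161, 0.0846, 0.0689]
ee_rot: [0.0, 0.634, 0.774, -0.0]
contact_force: [4.0, -2.5, -8.5]
grip_width: 0.0097
grip_force: 39.9
```

```bash
python3 arc.py .01
```

```text
t 18.275 r 0.06671293419602643 th 0.19803578204211353 yaw 0.19863679347343274 z 0.0688666941536014 Ftan(on tool) -3.232493539670557 Frad 3.448084040213685 M [-0.74371439 -0.7580948   0.01793054] gw 0.009713603461329458
[[0.0007, -0.0, 0]]
[[0, 0, -0.01]]
```

jog_arm(translation=[[0.0007,0,0],[0.0007,0,0]], delta_rot=[[0,0,-0.01],[0,0,-0.01]])

```text
time_s: 18.52
tool_pos: [0.616, 0.0853, 0.0689]
ee_rot: [0.0, 0.63, 0.777, -0.0]
contact_force: [4.9, -3.5, -8.4]
grip_width: 0.0096
grip_force: 39.9
```

jog_arm(translation=[[0.0005,0,0],[0.0005,0,0]], delta_rot=[[0,0,-0.008],[0,0,-0.008]])

```text
time_s: 18.77
tool_pos: [0.616, 0.0858, 0.0689]
ee_rot: [0.0, 0.627, 0.779, 0.0]
contact_force: [4.9, -2.4, -9.0]
grip_width: 0.0099
grip_force: 39.9
```

jog_arm(translation=[[0.0005,0,0],[0.0005,0,0]], delta_rot=[[0,0,-0.008],[0,0,-0.008]])

```text
time_s: 19.02
tool_pos: [0.6158, 0.0863, 0.0689]
ee_rot: [0.0, 0.623, 0.782, 0.0]
contact_force: [4.6, -2.9, -8.2]
grip_width: 0.0097
grip_force: 39.9
```

jog_arm(translation=[[0.0006,0,0],[0.0006,0,0]], delta_rot=[[0,0,-0.009],[0,0,-0.009]])

```text
time_s: 19.27
tool_pos: [0.6157, 0.0869, 0.0689]
ee_rot: [0.0, 0.62, 0.785, 0.0]
contact_force: [4.2, -3.2, -9.0]
grip_width: 0.0101
grip_force: 39.9
```

jog_arm(translation=[[0.0006,0,0],[0.0006,0,0]], delta_rot=[[0,0,-0.009],[0,0,-0.009]])

```text
time_s: 19.52
tool_pos: [0.6156, 0.0875, 0.0689]
ee_rot: [0.0, 0.616, 0.787, 0.0]
contact_force: [4.1, -3.0, -8.3]
grip_width: 0.0102
grip_force: 39.9
```

```bash
python3 arc.py .01; python3 -c "
from h import *
b=snap('top','t6.png');a=snap('side','s6.png')
o=np.hstack([cv2.resize(b[190:250,250:300],(400,480),interpolation=2),cv2.resize(a[160:240,225:291],(396,480),interpolation=2)]);cv2.imwrite('pics/c7.png',o[:,:,::-1])"
```

```text
t 19.525 r 0.06681487136678223 th 0.24182431628412526 yaw 0.24265407933163935 z 0.06887277180702969 Ftan(on tool) -3.852142888529311 Frad 3.278342021855594 M [-0.78911595 -0.87465157 -0.07548466] gw 0.010151159601868241
[[0.0007, -0.0, 0]]
[[0, 0, -0.01]]
```

View pics/c7.png

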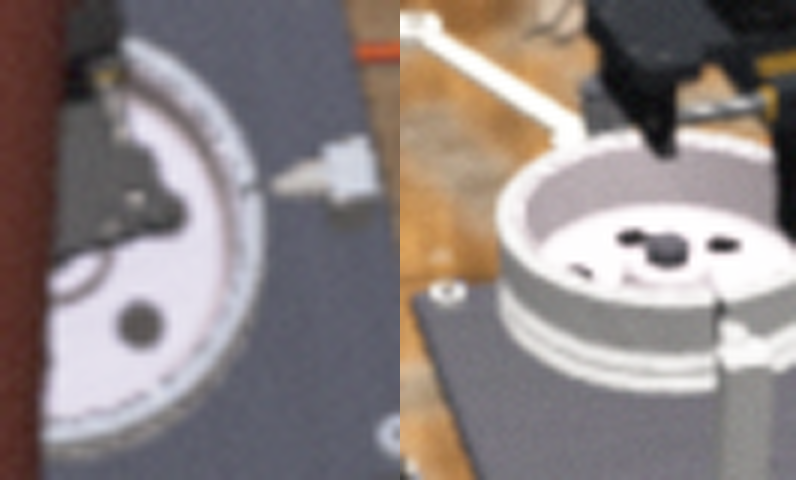

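The mark is almost at the pointer (top: mark ~(281,213), tip ~(284,213)). I'll make smaller steps.

jog_arm(translation=[[0.0005,0,0],[0.0005,0,0]], delta_rot=[[0,0,-0.007],[0,0,-0.007]])

```text
time_s: 19.88
tool_pos: [0.6155, 0.0877, 0.0689]
ee_rot: [0.0, 0.614, 0.79, -0.0]
contact_force: [4.1, -3.8, -8.8]
grip_width: 0.0096
grip_force: 39.9
```

jog_arm(translation=[[0.0005,0,0],[0.0005,0,0]], delta_rot=[[0,0,-0.007],[0,0,-0.007]])

```text
time_s: 20.12
tool_pos: [0.6155, 0.0878, 0.0688]
ee_rot: [0.001, 0.611, 0.792, -0.0]
contact_force: [5.2, -4.6, -9.4]
grip_width: 0.0098
grip_force: 40.0
```

jog_arm(translation=[[0.0004,0,0],[0.0004,0,0]], delta_rot=[[0,0,-0.006],[0,0,-0.006]])

```text
time_s: 20.38
tool_pos: [0.6155, 0.0879, 0.0688]
ee_rot: [0.001, 0.609, 0.793, -0.0]
contact_force: [5.9, -5.3, -10.0]
grip_width: 0.0098
grip_force: 40.3
```

Contact: position stops at y≈0.0878. I'll get the torque about the axis.

```bash
cat > tq.py <<'E'
from arc import *
s,R=tool(); d=s["tool_pos"][:2]-C;F=s["contact_force"];M=s["moment"]
t=-(d[0]*F[1]-d[1]*F[0]+M[2]); th=np.arctan2(d[1],d[0]); 
print("th",th,"yaw",np.arctan2(R[1,1],R[0,1]),"F",F,"M",M,"torque on pulley",t,"pin N",(t-.3)/.094,"Ft",F[:2]@[-np.sin(th),np.cos(th)])
E
python3 tq.py
```

```text
th 0.24777802782167735 yaw 0.2614226895581931 F [ 5.88215594 -5.29611742 -9.9702713 ] M [-1.2282516  -1.12105576 -0.2890699 ] torque on pulley 0.7286145220046822 pin N 4.5597289574966196 Ft -6.5769741067799545
```

jog_arm(translation=[[0.0007,0,0],[0.0014,0,0]], delta_rot=[[0,0,-0.005],[0,0,-0.01]])

```text
time_s: 20.62
tool_pos: [0.6154, 0.0881, 0.0689]
ee_rot: [0.001, 0.605, 0.796, -0.0]
contact_force: [8.3, -8.7, -10.9]
grip_width: 0.0098
grip_force: 40.6
```

```bash
python3 tq.py
```

```text
th 0.25130181787332934 yaw 0.2706153022467733 F [  8.29603064  -8.72421337 -10.93667583] M [-2.04956696 -1.58689185 -0.3567184 ] torque on pulley 1.0594910968232525 pin N 8.079692519396303 Ft -10.513114949155685
```

jog_arm(translation=[[0.0008,0,0],[0.0015,0,0],[0.0015,0,0]], delta_rot=[[0,0,-0.005],[0,0,-0.01],[0,0,-0.01]])

```text
time_s: 21.0
tool_pos: [0.6154, 0.0883, 0.0689]
ee_rot: [0.002, 0.602, 0.799, -0.001]
contact_force: [8.6, -11.0, -13.0]
grip_width: 0.0094
grip_force: 41.0
```

```bash
python3 tq.py
```

```text
th 0.25352403209357793 yaw 0.27922414177462923 F [  8.56251702 -10.96086864 -13.04708813] M [-2.49060319 -1.79333673 -0.50685329] torque on pulley 1.3599290398378923 pin N 11.275840849339279 Ft -12.75812344608059
```

Near 11.3 N; I'll hold for 0.6 s.

jog_arm(translation=[[0.0003,0,0],[0.0003,0,0],[0.0003,0,0],[0.0003,0,0],[0.0003,0,0]], delta_rot=[[0,0,-0.001],[0,0,-0.001],[0,0,-0.001],[0,0,-0.001],[0,0,-0.001]])

```text
time_s: 21.62
tool_pos: [0.6154, 0.0883, 0.0689]
ee_rot: [0.002, 0.602, 0.799, -0.001]
contact_force: [10.0, -13.0, -11.9]
grip_width: 0.0099
grip_force: 41.0
```

```bash
python3 tq.py
```

```text
th 0.25411037900878986 yaw 0.27990582745499887 F [  9.96752236 -13.0036197  -11.94485297] M [-2.54201229 -1.94806297 -0.51041529] torque on pulley 1.5190664412672885 pin N 12.96879192837541 Ft -15.091718738637406
```

jog_arm(translation=[[-0.0012,0,0],[-0.0022,0,0],[-0.0022,0,0]], delta_rot=[[0,0,0.008],[0,0,0.015],[0,0,0.015]])

```text
time_s: 22.0
tool_pos: [0.6154, 0.0883, 0.0688]
ee_rot: [0.001, 0.607, 0.795, -0.0]
contact_force: [6.3, -5.6, -10.7]
grip_width: 0.0098
grip_force: 40.7
```

```bash
python3 tq.py
```

```text
th 0.25339366037482186 yaw 0.2668909663334954 F [  6.29698768  -5.61025043 -10.65684605] M [-1.58054637 -1.35602511 -0.20874846] torque on pulley 0.6772505502805932 pin N 4.01330372638929 Ft -7.00969581722474
```

jog_arm(translation=[[0,0,0],[0,0,0],[0,0,0],[0,0,0],[0,0,0]], delta_rot=[[0,0,0],[0,0,0],[0,0,0],[0,0,0],[0,0,0]], hand=0)

```text
time_s: 22.62
tool_pos: [0.6148, 0.0902, 0.069]
ee_rot: [-0.0, 0.606, 0.796, 0.0]
contact_force: [-0.3, 1.3, 0.2]
grip_width: 0.0425
grip_force: 0.0
```

jog_arm(translation=[[0,0,-0.02],[0,0,-0.06],[0,0,-0.11],[0,0,-0.16],[0,0,-0.2],[0,0,-0.2]], delta_rot=[[0,0,0],[0,0,0],[0,0,0],[0,0,0],[0,0,0],[0,0,0]])

```text
time_s: 23.38
tool_pos: [0.6164, 0.0896, 0.2739]
ee_rot: [0.002, 0.606, 0.795, 0.003]
contact_force: [0.1, 0.2, -0.8]
grip_width: 0.0436
grip_force: 0.0
```

```bash
python3 -c "
from h import *
a=snap('side','s7.png');b=snap('top','t7.png')
o=cv2.resize(a[150:250,220:320],(600,600),interpolation=2)
cv2.imwrite('pics/c8.png',o[:,:,::-1])"
```

```text
(no output)
```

View pics/c8.png

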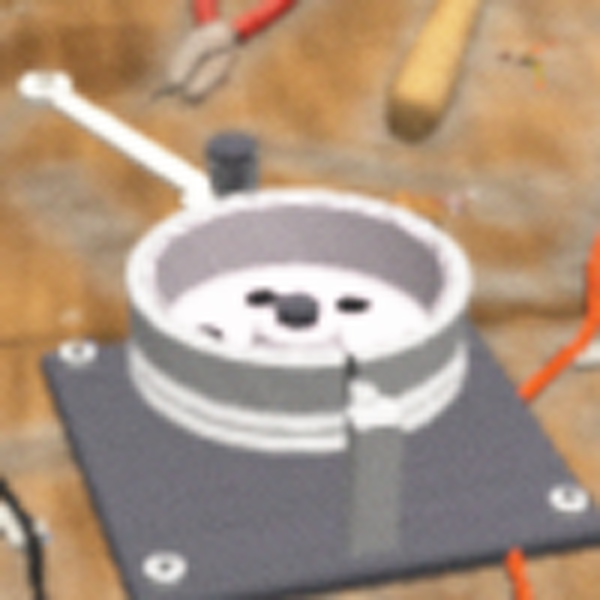

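The mark faces the pointer, the pin stands upright, and the hand is clear. It was released under load towards the pin, so I'm handing the job in.

```bash
python3 -c "
from plant import ticket
print(ticket.job_done())"
```

```text
the job is handed in; nothing more can be done
None
```

The job is handed in; no verdict came back. The pin is seated in the bore and the lug was held on it at about 12 N for 0.6 s (worked out from wrist readings). I let go with the lug still pressing, and the mark faces the pointer, but contact after release was judged by picture only.

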